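Shut one perfume flask and flick the next one open

TASK

The amber perfume flask with the gold cap has been left open in the rack: press its flip cap down until it snaps fully shut, so the scent does not evaporate, and flick the green flask's cap all the way back so that it stays open for me to use next. Leave the caps of the blue and the clear flask shut, and do not disturb the other things on the tray and around it.

Things in the scene. Friction and masses are not known exactly. Their poses are not given: they have to be found in the camera images.
- rack: Slotted wooden rack, 84 x 340 x 99 mm high, fixed on the tray. Origin: centre of its underside; long side along its y; its x points away from the robot, turned up to about 15 degrees. Four slots along y (-112.5, -37.5, 37.5, 112.5 mm) hold the flasks by their necks under a board, top at 99 mm, reaching 28 mm before to 36 mm behind the flasks' axes.
- amber_flask: Perfume flask, amber glass, gold (brass) flip cap, held fast upright in the rack. Origin: centre of its underside, z up, x as the rack's. All four are alike but for colour; which is in which slot varies. 48 mm square glass, then a neck, then a 40 mm square collar, 24 mm high, whose top face is 110 mm above the underside. The cap shuts down onto it: flat cap top then at 126 mm.
- amber_cap (a joint): Angle (rad) of the amber flask's flip cap: 0 snapped shut, 1.95 leaning back on its stop; open at the start. A snap hinge with dead point at 0.8: below it the cap springs shut by itself and is held shut, above it it springs open to the stop. About 2 to 3 N up under the tab opens it; shutting takes about 4 N on the cap 36 mm from the hinge until it is below 0.8, where it snaps down.
- amber_hinge (a point): Middle of the amber cap's hinge axis, which runs along the flask's y: at the back of the collar, 20 mm behind (+x) the flask's axis, 110 mm above the flask's underside. The cap is a hollow square hood 40 x 40 x 16 mm, 30 g; shut, it reaches from the hinge 40 mm towards the robot (-x), the tab 51 mm; at 1.95 rad it stands 47 mm higher than the hinge and leans back to 30 mm behind it.
- amber_tab (a point): Middle of the amber cap's thumb tab at its lower front edge, 45.5 mm from the hinge axis; swings with the cap. The tab is 22 mm wide, 5 mm thick and sticks out 11 mm in front of cap and collar. Shut, its underside (2.5 mm below this point) is level with the collar's top face, and 23 mm are free under it down to the rack's board.
- green_flask: Perfume flask, green glass, green flip cap on a black collar; shape, axes and origin as the amber flask.
- green_cap (a joint): Angle (rad) of the green flask's flip cap, built and measured as the amber one; snapped shut (0) at the start.
- green_hinge (a point): Middle of the green cap's hinge axis, as on the amber flask.
- green_tab (a point): Middle of the green cap's thumb tab, as on the amber flask.
- blue_flask: Perfume flask, blue glass, blue flip cap on a black collar; shape, axes and origin as the amber flask.
- blue_cap (a joint): Angle (rad) of the blue flask's flip cap, built and measured as the amber one; snapped shut (0) at the start.
- blue_hinge (a point): Middle of the blue cap's hinge axis, as on the amber flask.
- blue_tab (a point): Middle of the blue cap's thumb tab, as on the amber flask.
- clear_flask: Perfume flask, clear glass, white flip cap; shape, axes and origin as the amber flask.
- clear_cap (a joint): Angle (rad) of the clear flask's flip cap, built and measured as the amber one; snapped shut (0) at the start.
- clear_hinge (a point): Middle of the clear cap's hinge axis, as on the amber flask.
- clear_tab (a point): Middle of the clear cap's thumb tab, as on the amber flask.
- tray: Fixed square walnut tray 400 x 400 mm, rim 26 mm high, inner floor 8 mm above the table. Origin: centre of its underside.
- ring_dish: Loose white ceramic ring dish on the tray, in front of the rack: 92 mm across, 26 mm high. Origin: centre of its underside.
- pin_box: Loose clear plastic hair-pin box with clip-on lid on the tray, in front of the rack: 79 x 125 x 35 mm high (long side along its y). Origin: centre of its underside.
- cream_jar: Loose white cream jar on the table right of the tray, 68 mm across, 52 mm high. Origin: centre of its underside.
- lotion_bottle: Loose blue ceramic lotion bottle on the table right of the tray, 56 mm across, 150 mm high. Origin: centre of its underside.
- hairbrush: Loose wooden hairbrush lying bristles down on the table left of the tray, 230 mm long along its x (from -109 to +122 mm), 62 mm wide, 37 mm high. Origin: under the middle, table level.
- compact: Loose round brass powder compact on the table left of the tray, 76 mm across, 19 mm high. Origin: centre of its underside.

How it is judged:
By the outcome, as a careful person would: the job done as asked, in the order asked, and still so for the second after the job is handed in, with the robot touching nothing.
It also fails if it takes over 48 s, if anything falls off the work surface, if the arm or the gripper's body presses on something with over 40 N, if the wrist force passes 120 N, or if a joint passes its speed limit or range.

ROBOT

A 7-joint arm with a two-finger parallel gripper is mounted at the origin on the work surface. World frame = base frame: x ahead of the robot, y to its left, z up, the work surface at z = 0. Lengths are in m, angles in rad, forces in N, time in s.
With the tool pointing down it reaches from about 0.4 to 0.875 m from the base axis. Payload 4.4 kg.
Tool frame: the origin (TCP) lies at the very end of the fingers, on their centre line; the grasp point (between the pads) lies arm.grip_depth behind it (arm.grip_depth is the distance from the TCP to the grasp point, in m); x points along the fingers, y is the direction in which the jaws open and shut, and the axes are right-handed (so a half turn about x gives the same grasp; the last joint's range is limited). The gripper opens to 85 mm and grips with 20 to 120 N. Pads are 22 mm wide; open, the fingers measure 114 mm over their backs; the gripper's body (76 mm by 85 mm) begins 54 mm behind the grasp point. The pads swing forward as they close: fully open they stand 13 mm farther back than shut.
Start: joints at [1.283, 0.628, 0.038, 1.517, -0.027, 0.996, -0.02], TCP at [0.143, -0.634, 0.231] pointing down, gripper open.
Joint ranges: [-3.06, 3.06], [-0.37, 2.12], [-1.25, 1.32], [0.18, 2.47], [-1.1, 4.24], [0.23, 1.98], [-2.94, 2.94]. Speed limits (rad/s): [2.57, 2.57, 3.14, 3.14, 3.14, 3.14, 3.14].

INTERFACE

Orientations are given as a rotation vector (axis times angle).
In Python, from station import arm gives the robot as it stands.
- The arm moves only by the shell command python3 -m pendant 'ROWS' [OPENING] [FORCE]. ROWS is text: rows parted by semicolons, each of 6 numbers parted by spaces: the shift along the tool's x, y, z in cm, then the turn, a rotation vector about the tool's x, y, z in degrees. A call has exactly 10 rows; each row is the pose to reach, as a shift and turn from the pose commanded when the call began, along the tool's axes at that moment; what a row does not reach only later rows make up. A row lasts 1/8 s, in which the tool goes at most 62.5 mm and 10.7 degrees, less where a joint would pass 70% of its speed; a pose out of reach is approached as far as the arm can. A call with a gripper value outside its range is refused whole. OPENING is the opening, from 0 (shut) to 1 (fully open), set as the call begins (- or left out, the last holds). The fingers move at their own pace and stop on an object; FORCE is the grip in N (left out, the last holds). Time passes only in rows, so rows that repeat a pose let the fingers close, or fill a call up. It gives the time, the measured TCP pose, the force and the opening at its end, in the units of the state.
- arm.get_obs(): the state, without advancing time (a new reading comes with each control period).
- arm.camera(name): name is "side" or "top"; returns (picture, depth): 400x640x3 uint8, red, green, blue; 400x640 float32, m along the optical axis (not along the pixel's ray), 0 where there is no reading.
- arm.camera_model(name): a dict with "fx", "fy", "cx", "cy" (pixels), "R" (3x3) and "t" (3): a world point X has camera coordinates R X + t. Camera axes: x right, y down, z forward; pixel columns grow to the right and rows downward; lengths in m; the calibration is good to about 2 mm. A picture is of the moment at which its call begins. camera_model takes no time and is no camera call.
- arm.finish_job(): hands the job in, once; it reports no verdict.
Trained networks look in the newest picture that a camera, given by its name, has taken for a name from the list of things; names that differ only in an ending like _2 or _b are one class to them, and where a whole thing is asked for, a point or a joint stands for the part that bears it (a point fixed in the world has none). Each returns a list of dicts, best first, with "p" (0 to 1); they miss things now and then, are a little off and sometimes report something else, mostly with a low value. They report only what shows in the picture. A call takes as long as a camera call.
- arm.search_frame(camera, name): "rect" ([left, top, width, height] in pixels, round what is visible of it).
- arm.cut_out(camera, name): "pixels" (400x640 bool, what is visible of it) and "rect" ([left, top, width, height] in pixels, round what is visible of it).
- arm.place_of(camera, name): "at" ([column, row] in pixels: a listed point, or the origin of a listed thing).
The state is a dict: "clock": time; "joint_positions": joint angles; "dq": joint speeds; "joint_efforts": joint torques, N m; "tool_pos": TCP position; "tool_rot": TCP orientation; "contact_force": force on the tool from outside, world axes, zero at the start; "ft_torque": the same for the moment, N m; "gripper_width": finger opening in m.
Only numpy, scipy, OpenCV 4.12 (cv2) and the standard library are available. Lean on these libraries where they do the work, as an engineer would, in place of code of your own. Each camera call takes 0.05 s, during which the arm holds its last target. There are 200 camera calls.

## Working session

There is one attempt and no reset: what is moved stays moved. The work goes in short steps, Python scripts to look and compute and a shell command to move; the robot and the scene stay as the last step left them, time stands still between calls to the robot, and variables do not carry over. Pictures are saved under pics/ and viewed, about 8 in all and at most 12, crops included, and the job is handed in when it is done.

```bash
mkdir -p pics; cat > h.py <<'E'
from station import arm
import numpy as np, cv2
from scipy.spatial.transform import Rotation as Ro
def ray(cam,uv,z):
    m=arm.camera_model(cam);R=np.array(m["R"]);t=np.array(m["t"])
    d=R.T@np.array([(uv[0]-m["cx"])/m["fx"],(uv[1]-m["cy"])/m["fy"],1]);c=-R.T@t
    return c+d*(z-c[2])/d[2]
def cloud(cam,dep):
    m=arm.camera_model(cam);R=np.array(m["R"]);t=np.array(m["t"])
    v,u=np.mgrid[:400,:640];P=np.stack([(u-m["cx"])/m["fx"]*dep,(v-m["cy"])/m["fy"]*dep,dep],-1)
    return (P-t)@R
def proj(cam,X):
    m=arm.camera_model(cam);p=np.array(m["R"])@X+np.array(m["t"]);return [m["fx"]*p[0]/p[2]+m["cx"],m["fy"]*p[1]/p[2]+m["cy"]]
def snap(cam,n):
    p,d=arm.camera(cam);cv2.imwrite(f"pics/{n}.png",p[...,::-1]);return p,d
E
python3 - <<'E'
from h import *
np.set_printoptions(precision=4,suppress=True)
for c in("top","side"):
    p,d=snap(c,c+"0");C=cloud(c,d)
    m=arm.camera_model(c);print(c,-np.array(m["R"]).T@np.array(m["t"]))
    for f in("amber","green","blue","clear"):
        for s in("tab","hinge"):
            r=arm.place_of(c,f"{f}_{s}")
            for q in r[:1]:
                u=q["at"];print(f,s,round(q["p"],2),np.round(u),ray(c,u,.008+.110+(.0025 if s=="tab" else 0)),C[int(u[1]),int(u[0])])
print(Ro.from_rotvec(arm.get_obs()["tool_rot"]).as_matrix(),arm.grip_depth,arm.get_obs()["clock"])
E
python3 -c "
import cv2,numpy as np
cv2.imwrite('pics/both.png',cv2.resize(np.vstack([cv2.imread('pics/top0.png'),cv2.imread('pics/side0.png')]),(480,600)))"
```

```text
top [0.1974 0.0118 1.5551]
amber tab 0.47 [315. 158.] [0.6483 0.0247 0.1205] [0.6851 0.0257 0.0095]
amber hinge 0.95 [314. 172.] [0.5987 0.029  0.118 ] [0.5929 0.029  0.1402]
green tab 0.6 [361. 188.] [ 0.5409 -0.1243  0.1205] [ 0.5392 -0.1223  0.136 ]
green hinge 0.65 [362. 174.] [ 0.586  -0.1279  0.118 ] [ 0.5792 -0.123   0.1495]
blue tab 0.52 [386. 188.] [ 0.5366 -0.2049  0.1205] [ 0.5317 -0.1987  0.1446]
blue hinge 0.66 [384. 174.] [ 0.5864 -0.2005  0.118 ] [ 0.5927 -0.2009  0.1051]
clear tab 0.47 [336. 185.] [ 0.5511 -0.0406  0.1205] [ 0.5487 -0.0382  0.1344]
clear hinge 0.59 [338. 175.] [ 0.5868 -0.0505  0.118 ] [ 0.5829 -0.0488  0.144 ]
side [0.3484 0.7872 1.0501]
amber tab 0.63 [276. 177.] [ 0.6404 -0.0304  0.1205] [0.6256 0.0179 0.1752]
amber hinge 0.86 [282. 192.] [0.6105 0.0154 0.118 ] [0.6072 0.0274 0.1327]
green tab 0.57 [316. 157.] [ 0.5508 -0.1267  0.1205] [ 0.5476 -0.1095  0.1394]
green hinge 0.88 [305. 152.] [ 0.5882 -0.1451  0.118 ] [ 0.5817 -0.1124  0.1522]
blue tab 0.61 [327. 136.] [ 0.5397 -0.2195  0.1205] [ 0.5389 -0.2027  0.139 ]
blue hinge 0.68 [310. 135.] [ 0.5888 -0.2163  0.118 ] [ 0.5826 -0.1893  0.1461]
clear hinge 0.79 [292. 170.] [ 0.6042 -0.0682  0.118 ] [ 0.5973 -0.0411  0.1507]
[[ 0.      0.2199 -0.9755]
 [ 0.     -0.9755 -0.2199]
 [-1.     -0.     -0.    ]] 0.0187 0.9
```

View pics/top0.png

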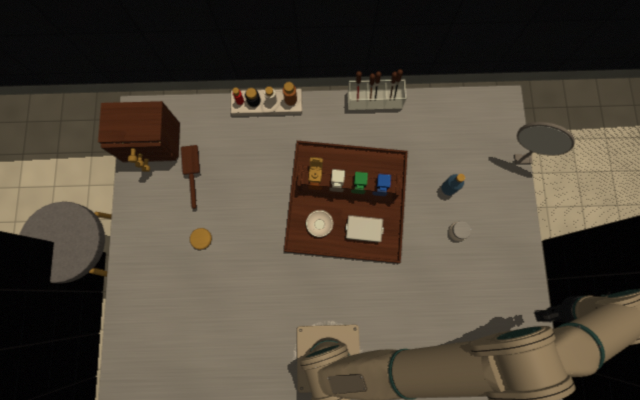

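View pics/side0.png

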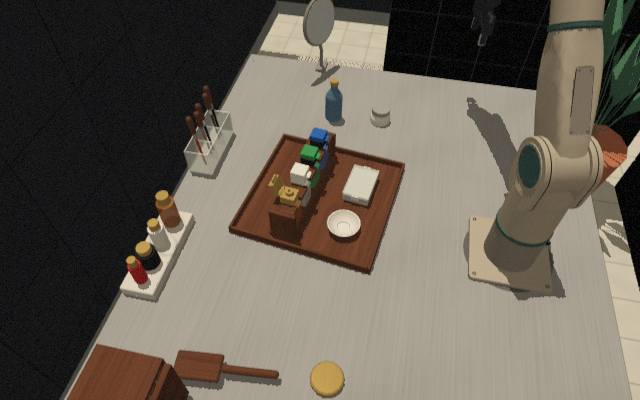

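The top view shows the rack holding, from left to right, amber (open, ~315,170), clear (338,180), green (361,181) and blue (384,184). The dish and pin box stand in front of it. Next I fit the rack pose.

```bash
cat > fit.py <<'E'
from h import *
from scipy.optimize import least_squares
SL=dict(amber=.1125,clear=.0375,green=-.0375,blue=-.1125)
def hp(p,f,fw=0,up=0,lat=0):  # point rel. to hinge: fw towards robot
    c,s=np.cos(p[2]),np.sin(p[2]);x=.02+off-fw;y=SL[f]+lat
    return np.array([p[0]+c*x-s*y,p[1]+s*x+c*y,.130+up])
off=0.
if __name__=="__main__":
    np.set_printoptions(precision=4,suppress=True)
    ob=[]
    for c in("top","side"):
        arm.camera(c)
        for f in SL:
            for s in("tab","hinge"):
                for q in arm.place_of(c,f"{f}_{s}")[:1]:
                    fw,up=(0,0) if s=="hinge" else (.0455*np.cos(1.95)-.0025*np.sin(1.95),.0455*np.sin(1.95)+.0025*np.cos(1.95)) if f=="amber" else (.0455,.0025)
                    ob.append((c,f,fw,up,q["at"],s))
    g=lambda p:np.concatenate([np.array(proj(o[0],hp(p,o[1],o[2],o[3])))-o[4] for o in ob])
    r=least_squares(g,[.58,-.08,0],loss="soft_l1",x_scale=.01)
    print(r.x,np.degrees(r.x[2]));print([(o[0][0],o[1][0],o[5][0],*np.round(e,1)) for o,e in zip(ob,g(r.x).reshape(-1,2))])
    # depth check: cap tops of shut caps, in rack frame rel. to flask axis
    for c in("top","side"):
        p,d=arm.camera(c);C=cloud(c,d)
        for f in SL:
            q=arm.cut_out(c,f+"_cap")
            if q:
                P=C[q[0]["pixels"]&(d>0)];A=P-hp(r.x,f,.02);cc,ss=np.cos(r.x[2]),np.sin(r.x[2])
                X=A[:,0]*cc+A[:,1]*ss;Y=-A[:,0]*ss+A[:,1]*cc
                print(c,f,round(q[0]["p"],2),len(P),"x",np.percentile(X,[5,50,95]),"y",np.percentile(Y,[5,50,95]),"z",np.percentile(A[:,2],[10,50,90]))
    np.save("rack.npy",r.x)
E
python3 fit.py
```

```text
[ 0.5735 -0.0883 -0.0994] -5.695359816736608
[('t', 'a', 't', np.float64(-0.6), np.float64(6.0)), ('t', 'a', 'h', np.float64(-3.9), np.float64(-0.1)), ('t', 'c', 't', np.float64(0.8), np.float64(-2.2)), ('t', 'c', 'h', np.float64(0.5), np.float64(-1.9)), ('t', 'g', 't', np.float64(2.6), np.float64(1.0)), ('t', 'g', 'h', np.float64(1.3), np.float64(0.4)), ('t', 'b', 't', np.float64(-1.9), np.float64(1.0)), ('t', 'b', 'h', np.float64(1.8), np.float64(-1.8)), ('s', 'a', 't', np.float64(-1.0), np.float64(-0.3)), ('s', 'a', 'h', np.float64(0.4), np.float64(0.2)), ('s', 'c', 'h', np.float64(0.6), np.float64(1.5)), ('s', 'g', 'h', np.float64(-0.7), np.float64(-0.4)), ('s', 'b', 't', np.float64(-1.4), np.float64(1.5)), ('s', 'b', 'h', np.float64(2.3), np.float64(0.2))]
top amber 0.51 125 x [0.0241 0.0352 0.0445] y [-0.0142  0.0045  0.0208] z [0.0007 0.0148 0.0454]
top clear 0.43 177 x [-0.0256 -0.0056  0.0159] y [-0.0117  0.006   0.0239] z [0.0076 0.017  0.0212]
top green 0.68 321 x [-0.1615 -0.1365 -0.1109] y [-0.3696 -0.3424 -0.3206] z [-0.1077 -0.0796 -0.0741]
top blue 0.52 135 x [0.0229 0.0351 0.0465] y [0.2102 0.2295 0.246 ] z [0.0001 0.0143 0.045 ]
side amber 0.62 230 x [0.0273 0.0392 0.0487] y [-0.017   0.002   0.0215] z [0.0039 0.0193 0.0421]
side clear 0.6 290 x [-0.024  -0.0007  0.0225] y [-0.0555  0.0062  0.0231] z [0.0038 0.0177 0.0212]
side green 0.67 243 x [-0.0257 -0.0042  0.0176] y [-0.0134  0.0077  0.0227] z [0.0064 0.0183 0.0215]
side blue 0.59 199 x [-0.0265 -0.0071  0.0139] y [-0.0129  0.0087  0.023 ] z [0.0077 0.0182 0.0214]
```

```bash
cat > fit2.py <<'E'
from fit import *
np.set_printoptions(precision=4,suppress=True)
p0=np.load("rack.npy")
for c in("top","side"):
    p,d=arm.camera(c);C=cloud(c,d).reshape(-1,3);C=C[(d>.1).ravel()]
    pts=[]
    for f in("clear","green","blue"):
        a=hp(p0,f,.02);P=C[(np.abs(C[:,2]-.147)<.006)&(np.hypot(*(C-a)[:,:2].T)<.036)]
        P=P[:,:2];pts.append((P.min(0)+P.max(0))/2)
        print(c,f,len(P),"mean",P.mean(0),"med z",cv2.minAreaRect((P*1000).astype(np.float32)))
E
python3 fit2.py
python3 -c "
import cv2,numpy as np
t=cv2.resize(cv2.imread('pics/top0.png')[130:270,280:420],(400,400),interpolation=2)
s=cv2.resize(cv2.imread('pics/side0.png')[110:250,225:365],(400,400),interpolation=2)
cv2.imwrite('pics/c0.png',np.hstack([t,s]))"
```

```text
top clear 138 mean [ 0.5749 -0.0458] med z ((571.8519287109375, -45.15937805175781), (38.94562530517578, 50.25653839111328), 85.84608459472656)
top green 150 mean [ 0.5649 -0.1196] med z ((562.4429321289062, -119.3950424194336), (39.13899230957031, 48.98443603515625), 86.79155731201172)
top blue 151 mean [ 0.5557 -0.1943] med z ((555.4092407226562, -193.7847137451172), (39.21921157836914, 47.11470413208008), 85.31155395507812)
side clear 207 mean [ 0.5788 -0.0458] med z ((575.2260131835938, -47.78591537475586), (43.455345153808594, 48.6126708984375), 82.99864196777344)
side green 183 mean [ 0.569  -0.1198] med z ((567.5180053710938, -121.41494750976562), (42.91994094848633, 48.00849533081055), 79.50808715820312)
side blue 172 mean [ 0.56   -0.1935] med z ((559.4760131835938, -196.79202270507812), (46.33524703979492, 42.529876708984375), 86.72282409667969)
```

View pics/c0.png

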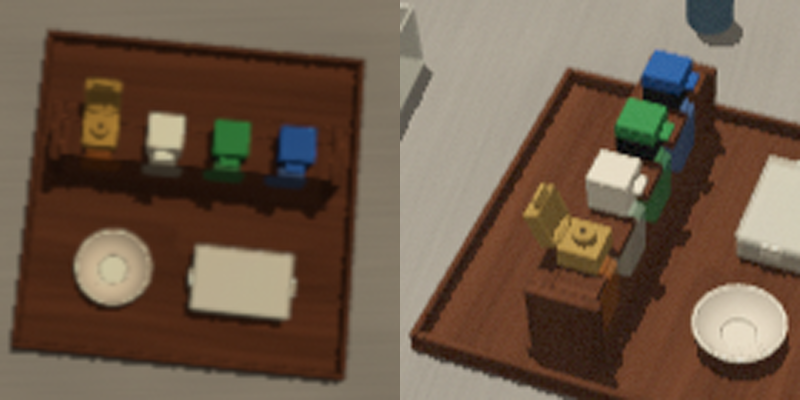

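Both views show four flasks in the order amber, clear, green, blue, and the amber cap leaning back behind its collar. Refined estimates: yaw about -7°, green axis (0.567,-0.120), amber axis (0.585,0.029). I now move towards a point above and behind amber with the fingers shut.

```bash
python3 -m pendant '-3 0 0 0 0 0; -6 -3 -4 2 0 0; -7 -6 -8 4 0 0; -7 -9.5 -12 6 0 0; -7 -13 -16 8 0 0; -7 -16 -20 10 0 0; -7 -19.5 -24 12 0 0; -7 -23 -28 14 0 0; -7 -26 -32 16 0 0; -7 -29 -36 19.7 0 0' 0 20
cat > where.py <<'E'
from h import *
import sys
np.set_printoptions(precision=4,suppress=True)
o=arm.get_obs();R=Ro.from_rotvec(o["tool_rot"]).as_matrix();print(o["clock"],o["tool_pos"],o["contact_force"],o["joint_positions"]);print(R)
for a in sys.argv[1:]:
    print(a,"cm in tool:",R.T@(np.array(eval(a))-o["tool_pos"])*100)
E
python3 where.py ".66,.02,.30"
```

```text
clock: 3.65
tool_pos: [0.4314, -0.2707, 0.3017]
tool_rot: [-2.158, 0.134, 2.157]
contact_force: [1.0, 0.1, 1.0]
gripper_width: -0.0
3.65 [ 0.4314 -0.2707  0.3017] [0.9524 0.0608 0.9641] [ 0.4798  0.3457  0.035   1.8099 -0.0142  0.9854 -1.1742]
[[ 0.0008 -0.1237 -0.9923]
 [-0.0005 -0.9923  0.1237]
 [-1.      0.0004 -0.0008]]
.66,.02,.30 cm in tool: [  0.1708 -31.6789 -19.0902]
```

```bash
python3 -m pendant '0 -4 -2.4 0 0 0; 0 -8 -4.8 0 0 0; 0 -12 -7.2 0 0 0; 0 -16 -9.6 0 0 0; 0 -20 -12 0 0 0; 0 -24 -14.4 0 0 0; 0 -28 -16.8 0 0 0; 0 -31.7 -19.1 0 0 0; 0 -31.7 -19.1 0 0 0; 0 -31.7 -19.1 0 0 0'
python3 where.py ".66,.02,.154"
python3 - <<'E'
from h import *
p,d=snap("side","s1");q,e=snap("top","t1")
cv2.imwrite("pics/c1.png",np.hstack([cv2.resize(p[30:230,180:380,::-1],(400,400)),cv2.resize(q[100:240,260:400,::-1],(400,400))]))
E
```

```text
clock: 4.9
tool_pos: [0.6582, 0.0186, 0.301]
tool_rot: [-2.158, 0.133, 2.16]
contact_force: [-0.3, 0.2, 0.1]
gripper_width: -0.0
4.9 [0.6582 0.0186 0.301 ] [-0.2661  0.1738  0.0665] [-0.057   0.5827 -0.0251  1.3971  0.0161  1.1629 -1.7776]
[[-0.0009 -0.1221 -0.9925]
 [-0.001  -0.9925  0.1221]
 [-1.      0.0011  0.0007]]
.66,.02,.154 cm in tool: [14.7012 -0.1741 -0.1728]
```

View pics/c1.png

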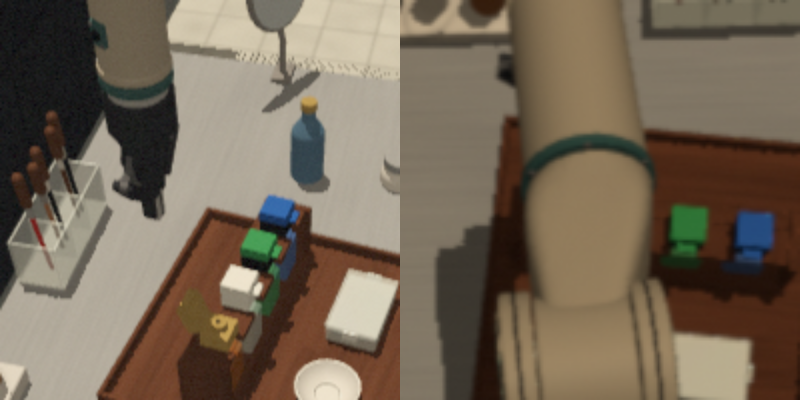

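The side view shows the shut fingers hanging clear behind the rack (crop 150,210). I lower them behind the amber cap.

```bash
python3 -m pendant '3 0 0 0 0 0; 6 0 0 0 0 0; 9 0 -.2 0 0 0; 11 -.1 -.2 0 0 0; 13 -.1 -.2 0 0 0; 14.4 -.1 -.2 0 0 0; 14.4 -.1 -.2 0 0 0; 14.4 -.1 -.2 0 0 0; 14.4 -.1 -.2 0 0 0; 14.4 -.1 -.2 0 0 0' 
python3 where.py ".605,.0268,.156"
python3 - <<'E'
from h import *
p,d=snap("side","s2")
cv2.imwrite("pics/c2.png",cv2.resize(p[120:240,225:345,::-1],(480,480)))
E
```

```text
clock: 6.25
tool_pos: [0.661, 0.0202, 0.158]
tool_rot: [-2.16, 0.132, 2.157]
contact_force: [0.0, 0.5, -0.3]
gripper_width: -0.0002
6.25 [0.661  0.0202 0.158 ] [ 0.0019  0.4534 -0.3002] [-0.057   0.722  -0.0276  1.554   0.0241  0.8648 -1.7861]
[[ 0.0011 -0.1217 -0.9926]
 [ 0.     -0.9926  0.1217]
 [-1.     -0.0002 -0.0011]]
.605,.0268,.156 cm in tool: [0.1913 0.0253 5.6417]
```

View pics/c2.png

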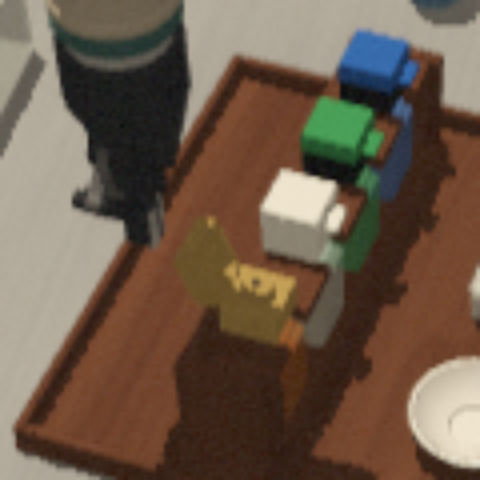

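The fingertips (crop 145,235) stand just behind the middle of the raised amber cap (205,260). I sweep towards the robot.

```bash
python3 -m pendant '0 0 1 0 0 0; 0 0 2 0 0 0; 0 0 3 0 0 0; 0 0 4 0 0 0; 0 0 4.7 0 0 0; 0 0 5.4 0 0 0; 0 0 6.1 0 0 0; 0 0 6.8 0 0 0; 0 0 7.5 0 0 0; 0 0 7.5 0 0 0' 
python3 where.py ".5853,.0292,.156"
python3 - <<'E'
from h import *
p,d=snap("side","s3")
cv2.imwrite("pics/c3.png",cv2.resize(p[120:240,225:345,::-1],(480,480)))
E
```

```text
clock: 7.55
tool_pos: [0.5855, 0.0294, 0.1572]
tool_rot: [-2.158, 0.132, 2.16]
contact_force: [1.2, -0.2, -0.4]
gripper_width: 0.0003
7.55 [0.5855 0.0294 0.1572] [ 1.228  -0.1866 -0.3973] [-0.0795  0.6267 -0.0288  1.7733  0.0249  0.7428 -1.8139]
[[-0.0009 -0.1215 -0.9926]
 [-0.     -0.9926  0.1215]
 [-1.      0.0001  0.0009]]
.5853,.0292,.156 cm in tool: [0.1206 0.0179 0.0162]
```

View pics/c3.png

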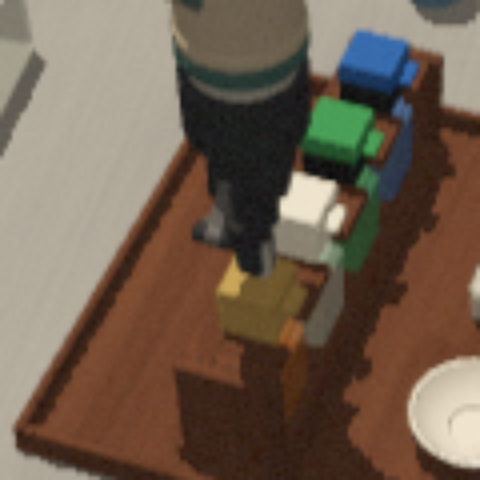

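The amber cap looks shut (crop 260,300), with the fingers above it. I press lightly on its top to confirm, then retreat upward.

```bash
python3 -m pendant '0 0 .8 0 0 0; .4 0 .8 0 0 0; .7 0 .8 0 0 0; .9 0 .8 0 0 0; 1.0 0 .8 0 0 0; 1.1 0 .8 0 0 0; 1.2 0 .8 0 0 0; 1.3 0 .8 0 0 0; 1.3 0 .8 0 0 0; 1.3 0 .8 0 0 0' 
python3 where.py
```

```text
clock: 8.85
tool_pos: [0.5783, 0.0303, 0.1475]
tool_rot: [-2.159, 0.132, 2.157]
contact_force: [-6.9, 0.3, 23.9]
gripper_width: -0.0004
8.85 [0.5783 0.0303 0.1475] [-6.8863  0.3419 23.8936] [-0.0825  0.6306 -0.0285  1.8028  0.0259  0.7076 -1.8181]
[[ 0.001  -0.1219 -0.9925]
 [ 0.0001 -0.9925  0.1219]
 [-1.     -0.0002 -0.001 ]]
```

```bash
python3 -m pendant '-3 0 .8 0 0 0; -7 0 .8 0 0 0; -11 2 2 0 0 0; -11 5 4 0 0 0; -11 8 6 0 9 0; -11 11 8 0 18 0; -11 14 10 0 27 0; -11 15 10.3 0 36 0; -11 15 10.3 0 45 0; -11 15 10.3 0 45 0' 
python3 where.py ".457,-.106,.20"
```

```text
clock: 10.1
tool_pos: [0.4593, -0.1179, 0.2623]
tool_rot: [-2.654, 0.243, 1.589]
contact_force: [-0.9, -1.2, 0.7]
gripper_width: -0.0002
10.1 [ 0.4593 -0.1179  0.2623] [-0.8564 -1.2163  0.7255] [ 0.8423  0.2288 -0.8069  2.3696  1.1447  0.2603 -2.694 ]
[[ 0.4633 -0.1536 -0.8728]
 [-0.1143 -0.987   0.113 ]
 [-0.8788  0.0474 -0.4749]]
.457,-.106,.20 cm in tool: [ 5.2278 -1.4386  3.2924]
```

```bash
cat > fk.py <<'E'
from h import *
from scipy.optimize import least_squares
import itertools
D=[([1.283,.628,.038,1.517,-.027,.996,-.02],[.143,-.634,.231],None),
([.4798,.3457,.035,1.8099,-.0142,.9854,-1.1742],[.4314,-.2707,.3017],[-2.158,.134,2.157]),
([-.057,.5827,-.0251,1.3971,.0161,1.1629,-1.7776],[.6582,.0186,.301],[-2.158,.133,2.16]),
([-.057,.722,-.0276,1.554,.0241,.8648,-1.7861],[.661,.0202,.158],[-2.16,.132,2.157]),
([-.0795,.6267,-.0288,1.7733,.0249,.7428,-1.8139],[.5855,.0294,.1572],[-2.158,.132,2.16]),
([.8423,.2288,-.8069,2.3696,1.1447,.2603,-2.694],[.4593,-.1179,.2623],[-2.654,.243,1.589])]
E_=lambda a,x:Ro.from_euler(a,x).as_matrix()
def fk(q,P,s):
    h,a,b,L,e1,e2,o1,o7,o3,o5=P
    p=np.zeros(3);R=E_("z",s[0]*q[0]+o1);p=p+R@[0,0,h]
    R=R@E_("y",q[1]);p=p+R@[0,0,a];R=R@E_("z",s[1]*q[2]+o3);p=p+R@[e1,0,0]
    R=R@E_("y",q[3]);p=p+R@[e2,0,b];R=R@E_("z",s[2]*q[4]+o5);R=R@E_("y",q[5])
    p=p+R@[0,0,L];R=R@E_("z",s[3]*q[6]+o7)
    return p,R@np.array([[0,0,1],[0,1,0],[-1,0,0]]).T  # tool x = flange z
def res(P,s):
    r=[]
    for q,x,w in D:
        p,R=fk(q,P,s);r+=list((p-x)*10)
        if w is not None:
            T=Ro.from_rotvec(w).as_matrix();r+=list((R[:,0]-T[:,0]))+list(R[:,1]-T[:,1])
    return np.array(r+[.01*P[8],.01*P[9]])
if __name__=="__main__":
    best=None
    for s in itertools.product([1,-1],repeat=4):
      for o7 in(0,1.57,3.14,-1.57):
        r=least_squares(res,[.33,.35,.35,.25,0,0,0,o7,0,0],args=(s,))
        if best is None or r.cost<best[0]:best=(r.cost,s,r.x)
    np.set_printoptions(precision=4,suppress=True);print(best)
    np.save("fk.npy",np.r_[best[2],best[1]])
E
python3 fk.py
```

```text
(np.float64(0.002481429820088644), (-1, -1, -1, -1), array([ 0.3275,  0.5601,  0.3815,  0.3429,  0.0002, -0.0005, -0.0335,
        1.5186, -0.0171,  0.008 ]))
```

```bash
cat > ik.py <<'E'
from fk import *
Z=np.load("fk.npy");P,s=Z[:10],Z[10:]
lo=np.array([-3.06,-.37,-1.25,.18,-1.1,.23,-2.94])+.04;hi=np.array([3.06,2.12,1.32,2.47,4.24,1.98,2.94])-.04
rx=np.array([.9925,-.122,0]);ry=np.array([.122,.9925,0])
def tgt(pitch,flip):  # pitch deg of fingers forward from down
    a=np.radians(pitch);x=np.array([0,0,-1])*np.cos(a)+rx*np.sin(a);y=(ry if flip else -ry)
    return np.stack([x,y,np.cross(x,y)],1)
def ik(p,R,q0):
    f=lambda q:np.r_[(fk(q,P,s)[0]-p)*10,(fk(q,P,s)[1]-R).ravel()[:],.0005*(q-q0)]
    return least_squares(f,np.clip(q0,lo+.01,hi-.01),bounds=(lo,hi),max_nfev=60)
if __name__=="__main__":
    np.set_printoptions(precision=2,suppress=True);rng=np.random.default_rng(0)
    for pitch in(30,45,60):
      for flip in(0,1):
        S=[]
        for k in range(25):
            q=rng.uniform(lo,hi);q[0]=rng.uniform(-1,1)
            r=ik(np.array([.53,-.115,.12]),tgt(pitch,flip),q)
            if r.cost<1e-3:S.append(tuple(np.round(r.x,2)))
        print(pitch,flip,len(S));[print("  ",np.array(x)) for x in S[:5]]
E
timeout 200 python3 ik.py; python3 where.py
```

```text
30 0 16
   [-0.11  0.64  0.47  2.39  3.92  0.51  0.84]
   [ 0.25  0.59 -0.06  2.39  3.27  0.36  1.53]
   [ 0.63  0.66 -0.62  2.39  2.47  0.47  2.37]
   [-0.23  0.68  0.66  2.39  4.07  0.6   0.68]
   [ 0.84  0.81 -1.    2.39  2.14  0.7   2.73]
30 1 20
   [ 0.74  0.72 -0.8   2.39  2.29  0.56 -0.58]
   [-0.21  0.67  0.63  2.39  4.05  0.58 -2.43]
   [ 0.75  0.73 -0.83  2.39  2.27  0.57 -0.56]
   [ 0.92  0.92 -1.18  2.39  2.03  0.85 -0.29]
   [ 0.06  0.6   0.22  2.39  3.66  0.41 -2.02]
45 0 0
45 1 0
60 0 0
60 1 0
10.1 [ 0.4593 -0.1179  0.2623] [-0.8564 -1.2163  0.7255] [ 0.8423  0.2288 -0.8069  2.3696  1.1447  0.2603 -2.694 ]
[[ 0.4633 -0.1536 -0.8728]
 [-0.1143 -0.987   0.113 ]
 [-0.8788  0.0474 -0.4749]]
```

```bash
cat > scan.py <<'E'
from ik import *
np.set_printoptions(precision=2,suppress=True);rng=np.random.default_rng(1)
def tg(pitch,az,flip):
    a,z=np.radians([pitch,az]);u=rx*np.cos(z)+ry*np.sin(z);v=-rx*np.sin(z)+ry*np.cos(z)
    x=np.array([0,0,-1])*np.cos(a)+u*np.sin(a);y=v if flip else -v
    return np.stack([x,y,np.cross(x,y)],1)
if __name__=="__main__":
  for az in(0,25,45,-25):
    for pitch in(35,40,45,50):
        S=[]
        for k in range(12):
            q=rng.uniform(lo,hi);q[0]=rng.uniform(-1,1);q[3]=2.2
            r=ik(np.array([.53,-.115,.118]),tg(pitch,az,k%2),q)
            if r.cost<1e-3:S.append((k%2,r.x))
        print(az,pitch,len(S),*S[:3])
E
timeout 300 python3 scan.py
```

```text
0 35 0
0 40 0
0 45 0
0 50 0
25 35 11 (1, array([ 0.68,  0.67, -0.37,  2.37,  3.76,  0.37, -1.45])) (0, array([0.41, 0.64, 0.03, 2.37, 4.12, 0.55, 1.3 ])) (1, array([ 0.52,  0.64, -0.14,  2.37,  4.01,  0.47, -1.72]))
25 40 7 (1, array([ 1.12,  0.96, -1.06,  2.42,  2.6 ,  0.5 , -0.16])) (0, array([0.21, 0.72, 0.39, 2.42, 4.2 , 0.89, 1.26])) (1, array([ 1.18,  1.06, -1.21,  2.42,  2.38,  0.6 ,  0.08]))
25 45 0
25 50 0
45 35 3 (0, array([ 1.21,  1.01, -1.17,  2.22,  1.49,  0.33, -1.88])) (0, array([ 1.19,  0.97, -1.11,  2.22,  1.46,  0.27, -1.86])) (1, array([ 1.19,  0.97, -1.11,  2.22,  1.46,  0.27,  1.28]))
45 40 4 (0, array([ 1.26,  1.06, -1.18,  2.25,  1.67,  0.27, -1.99])) (1, array([ 1.26,  1.06, -1.18,  2.25,  1.67,  0.27,  1.15])) (1, array([ 1.26,  1.06, -1.18,  2.25,  1.67,  0.27,  1.15]))
45 45 3 (1, array([ 1.31,  1.14, -1.21,  2.28,  1.91,  0.27,  0.97])) (1, array([ 1.31,  1.14, -1.21,  2.28,  1.91,  0.27,  0.97])) (1, array([ 1.31,  1.14, -1.21,  2.28,  1.91,  0.27,  0.97]))
45 50 5 (0, array([ 1.18,  0.96, -0.81,  2.3 ,  4.2 ,  0.27,  1.87])) (0, array([ 1.18,  0.96, -0.81,  2.3 ,  4.2 ,  0.27,  1.87])) (1, array([ 1.18,  0.96, -0.81,  2.3 ,  4.2 ,  0.27, -1.27]))
-25 35 4 (1, array([-0.07,  0.63,  0.08,  2.43,  2.65,  0.51, -1.64])) (0, array([ 0.26,  0.67, -0.41,  2.43,  2.27,  0.71,  1.91])) (1, array([-0.51,  0.77,  0.76,  2.43,  3.57,  0.49, -2.62]))
-25 40 0
-25 45 0
-25 50 0
```

```bash
cat > cont.py <<'E'
from scan import *
q0=np.array([.8423,.2288,-.8069,2.3696,1.1447,.2603,-2.694])
p0,R0=np.array([.4593,-.1179,.2623]),Ro.from_rotvec([-2.654,.243,1.589])
for az,pitch in((30,35),(35,35),(40,38),(45,40),(55,40)):
    e0=np.array([.567,-.1197,.131])+.02*rx  # hinge
    tip=lambda fw,up,lat:e0-fw*rx+ry*lat+np.array([0,0,up])
    R=tg(pitch,az,0);n=R[:,2]*-1  # upper-face normal
    if n[2]<0:n=-n
    off=-.011*n
    W=[tip(.095,.10,-.03)+off,tip(.075,-.008,-.02)+off,tip(.053,-.008,-.001)+off,tip(.053,.02,-.001)+off,tip(.035,.045,-.001)+off,tip(.01,.055,-.001)+off]
    q=q0;print(az,pitch)
    pp,RR=p0,R0
    for w in W:
        d=(Ro.from_matrix(R)*RR.inv()).as_rotvec()
        for k in range(1,9):
            qn=ik(pp+(w-pp)*k/8,(Ro.from_rotvec(d*k/8)*RR).as_matrix(),q).x;q=qn
        x,X=fk(q,P,s);print("  ",w.round(3),q,"err mm",(np.linalg.norm(x-w)*1e3).round(1),"deg",np.degrees(np.linalg.norm((Ro.from_matrix(X)*Ro.from_matrix(R).inv()).as_rotvec())).round(1))
        pp,RR=w,Ro.from_matrix(R)
E
python3 cont.py
```

```text
30 35
   [ 0.48 -0.14  0.23] [ 1.36  0.64 -1.21  2.26  0.74  0.27 -1.48] err mm 1.6 deg 3.6
   [ 0.5  -0.14  0.12] [ 1.25  1.   -1.19  2.37  2.08  0.45 -2.69] err mm 0.0 deg 0.0
   [ 0.53 -0.12  0.12] [ 1.18  1.   -1.2   2.34  2.07  0.48 -2.72] err mm 0.0 deg 0.0
   [ 0.53 -0.12  0.14] [ 1.19  0.91 -1.19  2.32  1.96  0.4  -2.65] err mm 0.0 deg 0.0
   [ 0.54 -0.12  0.17] [ 1.16  0.82 -1.13  2.27  1.78  0.29 -2.51] err mm 0.0 deg 0.0
   [ 0.57 -0.12  0.18] [ 1.13  0.8  -1.12  2.2   1.58  0.27 -2.32] err mm 0.0 deg 0.0
35 35
   [ 0.48 -0.14  0.23] [ 1.38  0.67 -1.21  2.25  0.58  0.27 -1.22] err mm 0.9 deg 1.9
   [ 0.5  -0.14  0.12] [ 1.27  1.01 -1.2   2.33  1.91  0.4  -2.42] err mm 0.0 deg 0.0
   [ 0.53 -0.12  0.12] [ 1.2   1.02 -1.2   2.3   1.91  0.42 -2.47] err mm 0.0 deg 0.0
   [ 0.53 -0.12  0.14] [ 1.21  0.92 -1.19  2.29  1.77  0.34 -2.37] err mm 0.0 deg 0.0
   [ 0.54 -0.12  0.17] [ 1.21  0.87 -1.2   2.23  1.52  0.32 -2.15] err mm 0.0 deg 0.0
   [ 0.57 -0.13  0.18] [ 1.18  0.88 -1.21  2.16  1.37  0.34 -2.01] err mm 0.0 deg 0.0
40 38
   [ 0.48 -0.14  0.22] [ 1.42  0.72 -1.21  2.23  0
[... 809 characters left out ...]
eg 0.3
   [ 0.55 -0.12  0.17] [ 1.27  0.95 -1.21  2.17  1.06  0.27 -1.46] err mm 0.2 deg 0.5
   [ 0.57 -0.13  0.18] [ 1.25  0.95 -1.21  2.11  0.96  0.29 -1.37] err mm 0.0 deg 0.0
55 40
   [ 0.48 -0.15  0.22] [ 1.43  0.82 -1.21  2.13  0.17  0.45 -0.42] err mm 0.0 deg 0.0
   [ 0.5  -0.14  0.12] [ 1.31  1.03 -1.1   2.16  0.68  0.27 -0.81] err mm 0.0 deg 0.0
   [ 0.53 -0.12  0.12] [ 1.26  1.04 -1.11  2.14  0.79  0.27 -0.95] err mm 0.0 deg 0.0
   [ 0.53 -0.12  0.14] [ 1.29  1.02 -1.18  2.13  0.75  0.33 -0.95] err mm 0.0 deg 0.0
   [ 0.55 -0.12  0.17] [ 1.28  0.99 -1.21  2.08  0.63  0.38 -0.87] err mm 0.0 deg 0.0
   [ 0.57 -0.13  0.18] [ 1.24  0.98 -1.21  2.01  0.57  0.42 -0.83] err mm 0.0 deg 0.0
```

```bash
cat > plan.py <<'E'
from scan import *
import sys
np.set_printoptions(precision=3,suppress=True)
e0=np.array([.567,-.1197,.131])+.02*rx;e0[2]=.131
R=tg(35,35,0);n=-R[:,2]*np.sign(-R[2,2]);
def tcp(fw,up,lat): return e0+(-fw*rx+ry*lat+np.array([0,0,up]))-.011*n
if __name__=="__main__":
    o=arm.get_obs();T=Ro.from_rotvec(o["tool_rot"]).as_matrix();print(n,o["clock"],o["tool_pos"],o["contact_force"],o["joint_positions"])
    for a in sys.argv[1:]:
        w=tcp(*np.array(eval(a))/1000);print(a,w,"shift cm",T.T@(w-o["tool_pos"])*100,"turn",np.degrees(Ro.from_matrix(T.T@R).as_rotvec()))
E
python3 plan.py "95,70,-15" "78,-14.5,3"
```

```text
[0.723 0.384 0.574] 10.1 [ 0.459 -0.118  0.262] [-0.856 -1.216  0.726] [ 0.842  0.229 -0.807  2.37   1.145  0.26  -2.694]
95,70,-15 [ 0.483 -0.13   0.195] shift cm [7.159 0.476 1.027] turn [-29.98    7.257 -21.595]
78,-14.5,3 [ 0.502 -0.114  0.11 ] shift cm [15.288 -1.776  3.554] turn [-29.98    7.257 -21.595]
```

```bash
python3 -m pendant '1 0 0 -4 1 -3; 2 0 .2 -8 2 -6; 3 .1 .4 -13 3 -9; 4 .2 .6 -17 4 -12; 5 .3 .8 -21 5 -15; 6 .4 .9 -25 6 -18; 7 .5 1 -30 7.3 -21.6; 7 .5 1 -30 7.3 -21.6; 7 .5 1 -30 7.3 -21.6; 7 .5 1 -30 7.3 -21.6' 
python3 plan.py "95,70,-15" "78,-14.5,3"
```

```text
clock: 11.35
tool_pos: [0.4821, -0.1297, 0.1962]
tool_rot: [2.526, 0.629, -1.317]
contact_force: [0.5, 0.2, 0.1]
gripper_width: -0.0004
[0.723 0.384 0.574] 11.35 [ 0.482 -0.13   0.196] [0.501 0.176 0.147] [ 1.351  0.747 -1.232  2.312  1.292  0.25  -1.921]
95,70,-15 [ 0.483 -0.13   0.195] shift cm [0.157 0.025 0.039] turn [ 0.005  0.069 -0.017]
78,-14.5,3 [ 0.502 -0.114  0.11 ] shift cm [ 8.474 -0.478  2.889] turn [ 0.005  0.069 -0.017]
```

```bash
python3 -m pendant '1.2 0 .4 0 0 0; 2.4 -.1 .8 0 0 0; 3.6 -.2 1.2 0 0 0; 4.8 -.3 1.6 0 0 0; 6 -.3 2 0 0 0; 7.2 -.4 2.4 0 0 0; 8.5 -.5 2.9 0 0 0; 8.5 -.5 2.9 0 0 0; 8.5 -.5 2.9 0 0 0; 8.5 -.5 2.9 0 0 0' 
python3 plan.py "78,-14.5,3" "51,-14.5,3" "51,-4,3"
python3 - <<'E'
from h import *
p,d=snap("side","s4");q,e=snap("top","t4")
cv2.imwrite("pics/c4.png",np.hstack([cv2.resize(p[100:220,260:380,::-1],(400,400)),cv2.resize(q[140:240,310:410,::-1],(400,400))]))
E
```

```text
clock: 12.6
tool_pos: [0.502, -0.114, 0.1104]
tool_rot: [2.526, 0.629, -1.316]
contact_force: [-1.4, -0.1, -0.1]
gripper_width: -0.0003
[0.723 0.384 0.574] 12.6 [ 0.502 -0.114  0.11 ] [-1.379 -0.138 -0.102] [ 1.225  0.999 -1.197  2.353  1.99   0.447 -2.536]
78,-14.5,3 [ 0.502 -0.114  0.11 ] shift cm [ 0.015 -0.014  0.022] turn [ 0.027  0.048 -0.059]
51,-14.5,3 [ 0.529 -0.117  0.11 ] shift cm [ 1.284  1.534 -1.79 ] turn [ 0.027  0.048 -0.059]
51,-4,3 [ 0.529 -0.117  0.121] shift cm [ 0.423  1.535 -2.392] turn [ 0.027  0.048 -0.059]
```

View pics/c4.png

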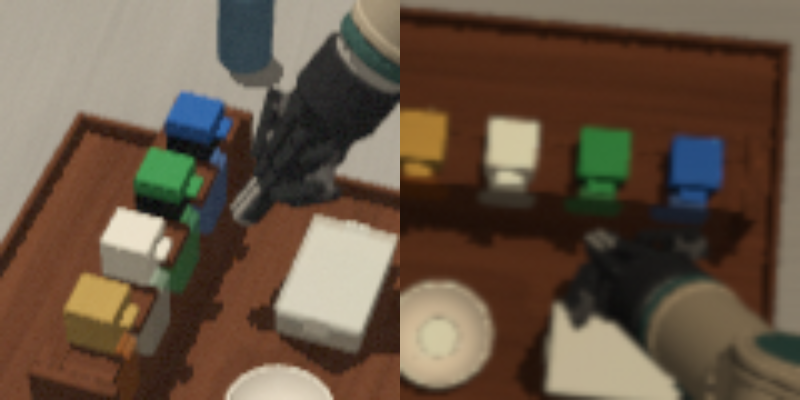

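The amber cap is shut (left panel 100,310). The fingertips (right panel 600,240) line up in front of the green tab (600,190). A gripper knuckle (690,230) comes close to blue, so I check that clearance.

```bash
python3 - <<'E'
from plan import *
for c in("top","side"):
    p,d=arm.camera(c);C=cloud(c,d).reshape(-1,3);k=(d>.1).ravel();C=C[k];col=p.reshape(-1,3)[k]
    A=C-e0;F=-(A@rx)*1000;L=(A@ry)*1000;Z=C[:,2]*1000
    m=(F>52)&(F<130)&(L>-130)&(L<40)&(Z>100)
    print(c,m.sum())
    for l in range(-130,40,15):
        k=m&(L>=l)&(L<l+15)
        if k.sum():
            i=np.argsort(F[k])[:6];print(l,"nearest F/Z:",[(int(a),int(b)) for a,b in zip(F[k][i],Z[k][i])],"minZ",int(Z[k].min()))
E
```

```text
top 292
-130 nearest F/Z: [(52, 105), (53, 110), (54, 112), (55, 103), (55, 104), (55, 106)] minZ 103
-85 nearest F/Z: [(85, 188), (86, 190), (90, 195), (91, 198), (91, 185), (93, 194)] minZ 176
-70 nearest F/Z: [(84, 178), (84, 175), (84, 178), (84, 178), (85, 183), (86, 189)] minZ 172
-55 nearest F/Z: [(83, 167), (84, 170), (84, 173), (84, 170), (86, 165), (87, 165)] minZ 153
-40 nearest F/Z: [(86, 158), (86, 160), (87, 166), (90, 160), (90, 162), (91, 167)] minZ 149
-25 nearest F/Z: [(83, 134), (85, 131), (85, 132), (92, 150), (92, 151), (92, 148)] minZ 131
-10 nearest F/Z: [(78, 123), (79, 117), (79, 117), (81, 120), (82, 129), (85, 125)] minZ 117
5 nearest F/Z: [(85, 124), (88, 120), (92, 124), (97, 130), (99, 125), (117, 161)] minZ 120
side 633
-130 nearest F/Z: [(52, 103)] minZ 103
-85 nearest F/Z: [(79, 183), (81, 191), (81, 188), (81, 184), (82, 182), (83, 191)] minZ 182
-70 nearest F/Z: [(78, 174), (79, 173), (80, 180), (81, 176), (82, 177), (82, 182)] minZ 172
-55 nearest F/Z: [(77, 161), (79, 171), (79, 163), (79, 167), (81, 164), (81, 168)] minZ 161
-40 nearest F/Z: [(79, 157), (80, 157), (82, 161), (83, 156), (83, 161), (84, 170)] minZ 146
-25 nearest F/Z: [(76, 126), (78, 126), (80, 134), (83, 138), (83, 136), (85, 141)] minZ 126
-10 nearest F/Z: [(73, 120), (74, 121), (75, 124), (76, 123), (77, 120), (78, 121)] minZ 110
5 nearest F/Z: [(80, 124), (92, 128), (110, 161), (112, 158), (114, 163), (114, 160)] minZ 124
```

Clear: the knuckle is at z > 0.16, and blue's cap top is at 0.147. I advance under the tab.

```bash
python3 -m pendant '.2 .25 -.3 0 0 0; .4 .5 -.6 0 0 0; .6 .75 -.9 0 0 0; .8 1 -1.2 0 0 0; 1 1.2 -1.4 0 0 0; 1.15 1.35 -1.6 0 0 0; 1.3 1.5 -1.8 0 0 0; 1.3 1.5 -1.8 0 0 0; 1.3 1.5 -1.8 0 0 0; 1.3 1.5 -1.8 0 0 0'
python3 plan.py "51,-14.5,3" "51,0,3"  "48,20,3" "37,36,3" "20,48,3" "5,52,3"
```

```text
clock: 14.05
tool_pos: [0.5283, -0.1164, 0.1094]
tool_rot: [2.526, 0.63, -1.317]
contact_force: [0.4, -0.1, 0.8]
gripper_width: -0.0
[0.723 0.384 0.574] 14.05 [ 0.528 -0.116  0.109] [ 0.426 -0.115  0.753] [ 1.181  0.989 -1.157  2.291  1.941  0.407 -2.49 ]
51,-14.5,3 [ 0.529 -0.117  0.11 ] shift cm [-0.066  0.083 -0.041] turn [-0.003  0.06   0.017]
51,0,3 [ 0.529 -0.117  0.125] shift cm [-1.254  0.082 -0.872] turn [-0.003  0.06   0.017]
48,20,3 [ 0.532 -0.118  0.145] shift cm [-2.753  0.254 -2.219] turn [-0.003  0.06   0.017]
37,36,3 [ 0.543 -0.119  0.161] shift cm [-3.549  0.885 -3.874] turn [-0.003  0.06   0.017]
20,48,3 [ 0.559 -0.121  0.173] shift cm [-3.735  1.859 -5.702] turn [-0.003  0.06   0.017]
5,52,3 [ 0.574 -0.123  0.177] shift cm [-3.36   2.72  -6.939] turn [-0.003  0.06   0.017]
```

```bash
python3 -m pendant '-.4 0 -.3 0 0 0; -.8 0 -.6 0 0 0; -1.2 .1 -.9 0 0 0; -1.6 .1 -1.2 0 0 0; -2 .15 -1.5 0 0 0; -2.4 .2 -1.9 0 0 0; -2.75 .25 -2.2 0 0 0; -3 .4 -2.7 0 0 0; -3.2 .5 -3.1 0 0 0; -3.3 .6 -3.3 0 0 0'
python3 plan.py "37,36,3" "20,48,3" "5,52,3" "-5,56,3"
python3 - <<'E'
from h import *
p,d=snap("side","s5")
cv2.imwrite("pics/c5.png",cv2.resize(p[100:220,260:380,::-1],(480,480)))
E
```

```text
clock: 15.3
tool_pos: [0.5378, -0.1182, 0.1555]
tool_rot: [2.525, 0.629, -1.318]
contact_force: [-6.9, -0.9, 4.1]
gripper_width: 0.0002
[0.723 0.384 0.574] 15.3 [ 0.538 -0.118  0.156] [-6.923 -0.884  4.069] [ 1.174  0.843 -1.125  2.245  1.64   0.28  -2.263]
37,36,3 [ 0.543 -0.119  0.161] shift cm [-0.203  0.281 -0.611] turn [-0.006  0.126 -0.023]
20,48,3 [ 0.559 -0.121  0.173] shift cm [-0.391  1.256 -2.44 ] turn [-0.006  0.126 -0.023]
5,52,3 [ 0.574 -0.123  0.177] shift cm [-0.017  2.116 -3.677] turn [-0.006  0.126 -0.023]
-5,56,3 [ 0.584 -0.124  0.181] shift cm [ 0.124  2.689 -4.577] turn [-0.006  0.126 -0.023]
```

View pics/c5.png

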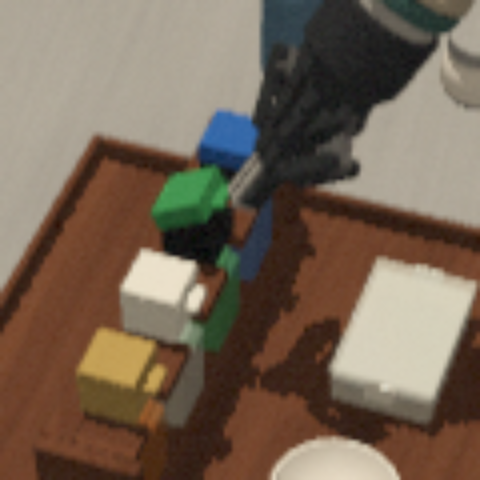

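The green cap (crop 190,195) is about half a radian open, with the finger under its tab. I continue the arc.

```bash
python3 -m pendant '-.4 .2 -.6 0 0 0; -.6 .4 -1 0 0 0; -.7 .6 -1.4 0 0 0; -.7 .9 -1.9 0 0 0; -.6 1.2 -2.4 0 0 0; -.5 1.5 -2.9 0 0 0; -.3 1.9 -3.4 0 0 0; -.2 2.3 -4 0 0 0; -.1 2.6 -4.5 0 0 0; -.1 2.6 -4.5 0 0 0'
python3 plan.py "51,70,3" "95,75,-10"
python3 - <<'E'
from h import *
p,d=snap("side","s6")
cv2.imwrite("pics/c6.png",cv2.resize(p[100:220,260:380,::-1],(480,480)))
E
```

```text
clock: 16.6
tool_pos: [0.5833, -0.1238, 0.1823]
tool_rot: [2.527, 0.63, -1.316]
contact_force: [-0.7, -0.2, -0.3]
gripper_width: -0.0004
[0.723 0.384 0.574] 16.6 [ 0.583 -0.124  0.182] [-0.652 -0.194 -0.291] [ 1.155  0.849 -1.176  2.118  1.279  0.343 -1.922]
51,70,3 [ 0.529 -0.117  0.195] shift cm [-3.604 -3.151  2.986] turn [-0.011  0.015  0.001]
95,75,-10 [ 0.483 -0.125  0.2  ] shift cm [-6.508 -4.61   6.263] turn [-0.011  0.015  0.001]
```

View pics/c6.png

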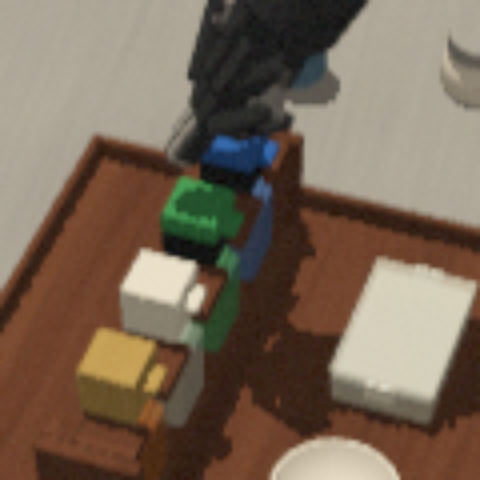

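The green cap slipped back shut: only a couple of millimetres of the fingertip had caught the tab. I retreat and will insert deeper, then follow a tighter arc.

```bash
python3 -m pendant '-1.5 -1 .8 0 0 0; -3 -2 1.7 0 0 0; -4.2 -3.1 3 0 0 0; -5.3 -4 4.6 0 0 0; -6.5 -4.6 6.2 0 0 0; -5.5 -4.6 6.6 0 0 0; -4 -4.6 7 0 0 0; -4 -4.6 7 0 0 0; -4 -4.6 7 0 0 0; -4 -4.6 7 0 0 0'
python3 plan.py "78,-14.5,0" "46,-14.5,0"
```

```text
clock: 17.9
tool_pos: [0.4901, -0.1211, 0.1752]
tool_rot: [2.526, 0.629, -1.316]
contact_force: [0.4, 0.8, 0.1]
gripper_width: -0.0003
[0.723 0.384 0.574] 17.9 [ 0.49  -0.121  0.175] [0.374 0.817 0.124] [ 1.283  0.78  -1.179  2.328  1.59   0.246 -2.216]
78,-14.5,0 [ 0.501 -0.117  0.11 ] shift cm [6.022 0.157 2.735] turn [-0.003  0.048 -0.032]
46,-14.5,0 [ 0.533 -0.121  0.11 ] shift cm [7.525 1.991 0.586] turn [-0.003  0.048 -0.032]
```

```bash
python3 -m pendant '1.5 0 .7 0 0 0; 3 .1 1.4 0 0 0; 4.5 .1 2.1 0 0 0; 6 .15 2.7 0 0 0; 6.2 .5 2.3 0 0 0; 6.5 .8 1.9 0 0 0; 6.8 1.1 1.6 0 0 0; 7 1.4 1.3 0 0 0; 7.2 1.6 1 0 0 0; 7.2 1.6 1 0 0 0'
python3 plan.py "46,-14.5,0"
python3 -m pendant '.05 .05 -.05 0 0 0; .1 .1 -.1 0 0 0; .15 .2 -.2 0 0 0; .2 .3 -.3 0 0 0; .3 .4 -.4 0 0 0; .3 .4 -.4 0 0 0; .3 .4 -.4 0 0 0; .3 .4 -.4 0 0 0; .3 .4 -.4 0 0 0; .3 .4 -.4 0 0 0'
python3 plan.py "46,-14.5,0" "46,-9,0" "43.7,6,0" "39.8,15.5,0" "34,24,0" "28.7,29.3,0" "22.5,34,0" "13.5,38.5,0" "4,42,0"
```

```text
clock: 19.15
tool_pos: [0.5273, -0.1196, 0.1102]
tool_rot: [2.526, 0.629, -1.316]
contact_force: [0.4, 0.3, 0.1]
gripper_width: 0.0001
[0.723 0.384 0.574] 19.15 [ 0.527 -0.12   0.11 ] [0.354 0.304 0.084] [ 1.187  0.983 -1.15   2.29   1.936  0.396 -2.48 ]
46,-14.5,0 [ 0.533 -0.121  0.11 ] shift cm [ 0.267  0.382 -0.388] turn [ 0.017  0.047 -0.018]
clock: 20.4
tool_pos: [0.5332, -0.1208, 0.1098]
tool_rot: [2.526, 0.63, -1.317]
contact_force: [0.5, 0.2, -0.1]
gripper_width: -0.0002
[0.723 0.384 0.574] 20.4 [ 0.533 -0.121  0.11 ] [ 0.515  0.175 -0.086] [ 1.177  0.98  -1.139  2.275  1.922  0.384 -2.467]
46,-14.5,0 [ 0.533 -0.121  0.11 ] shift cm [-0.031  0.004 -0.029] turn [-0.009  0.056  0.008]
46,-9,0 [ 0.533 -0.121  0.116] shift cm [-0.481  0.004 -0.344] turn [-0.009  0.056  0.008]
43.7,6,0 [ 0.536 -0.121  0.131] shift cm [-1.603  0.136 -1.358] turn [-0.009  0.056  0.008]
39.8,15.5,0 [ 0.539 -0.122  0.14 ] shift cm [-2.199  0.359 -2.164] turn [-0.009  0.056  0.008]
34,24,0 [ 0.545 -0.122  0.149] shift cm [-2.624  0.692 -3.04 ] turn [-0.009  0.056  0.008]
28.7,29.3,0 [ 0.55  -0.123  0.154] shift cm [-2.81   0.995 -3.7  ] turn [-0.009  0.056  0.008]
22.5,34,0 [ 0.557 -0.124  0.159] shift cm [-2.904  1.351 -4.385] turn [-0.009  0.056  0.008]
13.5,38.5,0 [ 0.565 -0.125  0.163] shift cm [-2.851  1.867 -5.247] turn [-0.009  0.056  0.008]
4,42,0 [ 0.575 -0.126  0.167] shift cm [-2.692  2.412 -6.086] turn [-0.009  0.056  0.008]
```

```bash
python3 -m pendant '.05 .05 -.05 0 0 0; .1 .1 -.1 0 0 0; .15 .2 -.2 0 0 0; .2 .25 -.27 0 0 0; .2 .25 -.27 0 0 0; .2 .25 -.27 0 0 0; .2 .25 -.27 0 0 0; .2 .25 -.27 0 0 0; .2 .25 -.27 0 0 0; .2 .25 -.27 0 0 0'
python3 plan.py "42,-14.5,0" "42,-9,0" "40,6,0" "36,16,0" "30.5,24,0" "25.5,30,0" "20,34,0" "10,38.5,0" "0,42,0"
```

```text
clock: 21.65
tool_pos: [0.5369, -0.1214, 0.1094]
tool_rot: [2.526, 0.63, -1.318]
contact_force: [-5.1, -0.3, -0.9]
gripper_width: -0.0001
[0.723 0.384 0.574] 21.65 [ 0.537 -0.121  0.109] [-5.119 -0.343 -0.919] [ 1.17   0.978 -1.131  2.266  1.913  0.377 -2.458]
42,-14.5,0 [ 0.537 -0.121  0.11 ] shift cm [-0.046  0.002 -0.07 ] turn [-0.024  0.093  0.023]
42,-9,0 [ 0.537 -0.121  0.116] shift cm [-0.497  0.002 -0.385] turn [-0.024  0.093  0.023]
40,6,0 [ 0.539 -0.121  0.131] shift cm [-1.634  0.115 -1.377] turn [-0.024  0.093  0.023]
36,16,0 [ 0.543 -0.122  0.141] shift cm [-2.266  0.344 -2.218] turn [-0.024  0.093  0.023]
30.5,24,0 [ 0.549 -0.123  0.149] shift cm [-2.665  0.659 -3.046] turn [-0.024  0.093  0.023]
25.5,30,0 [ 0.554 -0.123  0.155] shift cm [-2.922  0.946 -3.725] turn [-0.024  0.093  0.023]
20,34,0 [ 0.559 -0.124  0.159] shift cm [-2.993  1.261 -4.324] turn [-0.024  0.093  0.023]
10,38.5,0 [ 0.569 -0.125  0.163] shift cm [-2.893  1.834 -5.253] turn [-0.024  0.093  0.023]
0,42,0 [ 0.579 -0.126  0.167] shift cm [-2.712  2.407 -6.125] turn [-0.024  0.093  0.023]
```

Collar touched at 5 N, so the fingertip is fully under the tab. I back off about 1.5 mm and lift along the cap's arc.

```bash
python3 -m pendant '-.25 -.09 -.05 0 0 0; -.6 -.09 -.3 0 0 0; -1.2 -.05 -.8 0 0 0; -1.75 .05 -1.3 0 0 0; -2.1 .15 -1.75 0 0 0; -2.4 .27 -2.15 0 0 0; -2.6 .4 -2.55 0 0 0; -2.8 .55 -3 0 0 0; -2.9 .7 -3.35 0 0 0; -2.9 .7 -3.35 0 0 0'
python3 plan.py "25.5,30,0" "20,34,0" "10,38.5,0" "0,42,0"
python3 - <<'E'
from h import *
p,d=snap("side","s7")
cv2.imwrite("pics/c7.png",cv2.resize(p[100:220,260:380,::-1],(480,480)))
E
```

```text
clock: 22.9
tool_pos: [0.5512, -0.1223, 0.1537]
tool_rot: [2.527, 0.629, -1.314]
contact_force: [0.8, 0.8, -1.0]
gripper_width: 0.0001
[0.723 0.384 0.574] 22.9 [ 0.551 -0.122  0.154] [ 0.77   0.799 -0.974] [ 1.158  0.852 -1.108  2.213  1.595  0.275 -2.209]
25.5,30,0 [ 0.554 -0.123  0.155] shift cm [ 0.014  0.195 -0.196] turn [ 0.05  -0.038 -0.045]
20,34,0 [ 0.559 -0.124  0.159] shift cm [-0.054  0.511 -0.794] turn [ 0.05  -0.038 -0.045]
10,38.5,0 [ 0.569 -0.125  0.163] shift cm [ 0.048  1.085 -1.722] turn [ 0.05  -0.038 -0.045]
0,42,0 [ 0.579 -0.126  0.167] shift cm [ 0.232  1.659 -2.594] turn [ 0.05  -0.038 -0.045]
```

View pics/c7.png

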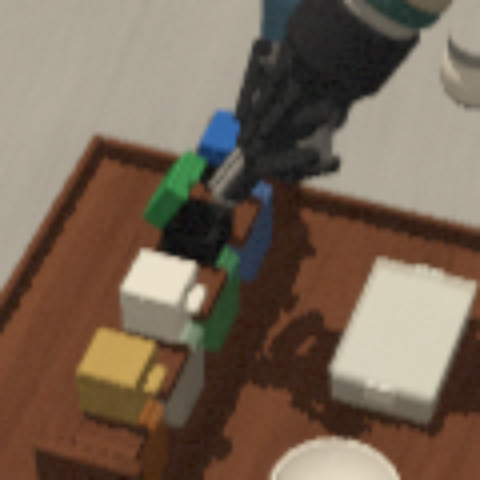

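The green cap has sprung back (crop 178,190) and nothing touches the finger now. I retreat up and back.

```bash
python3 -m pendant '-.5 -.5 .7 0 0 0; -1.5 -1.2 1.5 0 0 0; -2.5 -2 2.5 0 0 0; -4 -3 3.5 0 0 0; -6 -4 4 0 0 0; -8 -5 4.5 0 0 0; -10 -5 5 0 0 0; -12 -5 5 0 0 0; -12 -5 5 0 0 0; -12 -5 5 0 0 0'
python3 - <<'E'
from plan import *
print(arm.get_obs()["tool_pos"],arm.get_obs()["contact_force"])
p,d=snap("side","s8");C=cloud("side",d)
q,e=snap("top","t8")
cv2.imwrite("pics/c8.png",np.hstack([cv2.resize(p[90:250,225:385,::-1],(400,400)),cv2.resize(q[130:270,280:420,::-1],(400,400))]))
for c in("top","side"):
  for f in("amber","green","clear","blue"):
    h=e0+ry*dict(amber=.15,clear=.075,green=0,blue=-.075)[f]
    pp,dd=arm.camera(c);A=cloud(c,dd).reshape(-1,3)[(dd>.1).ravel()]-h
    k=(np.abs(A@ry)<.015);F=-(A@rx);k1=k&(F>.005)&(F<.036)&(A[:,2]>-.03)&(A[:,2]<.07);k2=k&(F<-.005)&(F>-.045)&(A[:,2]<.07)
    print(c,f,"front z",np.median(A[k1,2]).round(4),"behind max z",A[k2,2].max().round(4) if k2.any() else None)
print(arm.get_obs()["clock"])
E
```

```text
clock: 24.2
tool_pos: [0.4324, -0.1394, 0.2236]
tool_rot: [2.505, 0.647, -1.355]
contact_force: [-1.2, 0.2, 0.1]
gripper_width: -0.0006
[ 0.432 -0.139  0.224] [-1.188  0.191  0.116]
top amber front z 0.017 behind max z -0.0189
top green front z 0.004 behind max z 0.0518
top clear front z 0.0174 behind max z -0.014
top blue front z 0.0175 behind max z -0.0182
side amber front z 0.0173 behind max z -0.0184
side green front z 0.0034 behind max z 0.0512
side clear front z 0.0173 behind max z -0.0187
side blue front z 0.0172 behind max z -0.0177
24.7
```

View pics/c8.png

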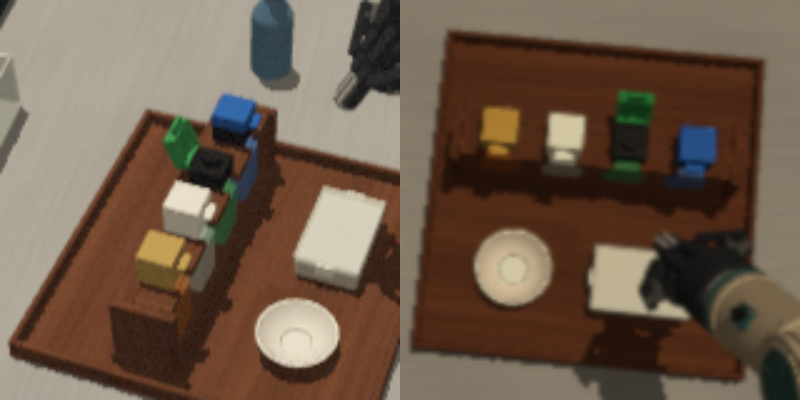

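Amber, clear and blue are shut (tops 17 mm above the hinge). Green leans back on its stop, about 51 mm above the hinge. The dish and box sit where they were, and the arm is free. I hand in.

```bash
python3 -c "
from station import arm
print(arm.finish_job())"
```

```text
the job is handed in; nothing more can be done
None
```

The amber flask's cap is snapped shut and the green flask's cap is standing fully open. I handed the job in just after 24.7 s on the robot's clock.

- **Amber (done first):** I swept the cap forward from behind until it snapped shut, then pressed on top with about 24 N to confirm it was down.
- **Green:** The first lift slipped off the tab and the cap fell back shut. I put the finger deeper under the tab until it touched the collar at about 5 N, and the second lift flicked the cap open past its dead point.

**Last checks:** Both cameras' depth readings agreed. The amber, clear and blue cap tops were about 17 mm above their hinges, which means shut. The green cap stood about 51 mm above its hinge; I expected about 47 mm on the stop. By eye, the ring dish and pin box had not moved. I did not measure them or check the things on the table beside the tray. The arm was clear of everything, with contact force near zero.

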